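Refit the filter cassette of a bench fume extractor

TASK

Put the filter cassette lying on the bench back into the top of the solder-fume extractor: tuck its tongue under the fixed retaining lip, lower the opposite edge and press that edge down until the sprung latch snaps over it and the cassette lies flat and fully home. Do not force it: stop pressing once it has clicked. Let go of it, and leave the other things on the bench where they are.

Things in the scene. Friction and masses are not known exactly. Their poses are not given: they have to be found in the camera images.
- seat (a point): Centre of the recess in the top of the grey fume extractor, on its flat deck 55 mm above the bench. Axes: z up, -x to the retaining lip, +x to the latch. The recess is 105 mm long (pocket's back wall at x = -52.5, latch-side rim at +52.5) and 96 mm wide between side rims; those rims stand 5 mm above the deck. Every 'seat x' below is along this frame, in mm.
- lip_edge (a point): Middle of the fixed retaining lip's free edge, on its underside, 7.5 mm above the deck (axes as seat). The lip covers seat x = -52.5 to -43.5 and is 4 mm thick: a pocket 9 mm deep under it. In front of it the deck is solid from seat x = -43.5 to -20, so the tongue can be set down there and slid in; beyond that is the fan opening (x = -20 to +42).
- extractor: The extractor's fixed housing, 175 mm long (x), 150 mm wide (y); origin at its underside, 55 mm below the seat point, axes as seat.
- latch_nose (a point): Tip of the nose of the black sprung latch (60 mm wide), on the nose's underside: at seat x = +46, 6.5 mm above the deck when out. Above it the nose has a 2 mm blunt front, then slopes back 30 degrees from vertical up to 22 mm above the deck. The cassette's edge coming down on the slope drives the latch back; it springs out again over the cassette.
- latch (a joint): The sprung latch's travel (m): 0 = out (at rest, also once snapped over the cassette); grows to at most 0.010 as it is pushed back to +x of the seat. Spring 2.1 N at 0, plus 300 N/m. Pressing the cassette's free edge past it takes a peak of about 5 to 10 N downward at press_spot.
- cassette_grip (a point): Centre of the grip block of the black filter cassette (loose, about 0.13 kg). Axes: x from the tongue (-x) to the latch edge (+x), z up out of its top. The block is 20 mm in x, 44 mm in y, and stands on the plate from 5 to 33 mm above the underside; this point is 19 mm above the underside, 43 mm in x from the tongue's tip, 59 mm from the latch edge.
- cassette: The cassette; origin on its underside, midway between tongue tip and latch edge, axes as cassette_grip. Plate 5 mm thick, 90 mm wide (y); the tongue (14 mm long, 70 mm wide, 4 mm thick, flush with the underside) sticks out at the -x end. Whole length 102 mm. It starts on the bench, block up, its tongue roughly towards the robot.
- press_spot (a point): On the cassette's top, 5 mm above its underside, on the bare strip between grip block and latch edge (38 mm in +x from the block's centre, 21 mm from the latch edge): the place to press.
- tongue_tip (a point): Middle of the front edge of the cassette's tongue, on its underside; axes as cassette_grip.
- latch_edge (a point): Middle of the cassette's opposite (latch) edge, on its underside; axes as cassette_grip.
- spool: Bystander: aluminium solder spool, 60 mm across, 46 high; origin at the centre of its underside.
- screwdriver: Bystander: screwdriver lying along its x axis.
- flux_jar: Bystander: small jar, 50 mm across, 45 high; origin at the centre of its underside.
- multimeter: Bystander: black multimeter lying flat, 75 x 150 x 32 mm; origin at the centre of its underside.
Not all that is in view belongs to the job. Leave any pink or yellow look-alike of the cassette alone. Of the things shaped like the extractor, the grey one is meant.

How it is judged:
By the outcome, as a careful person would: the job done as asked, in the order asked, and still so for the second after the job is handed in, with the robot touching nothing.
It also fails if it takes over 54 s, if anything falls off the work surface, if the arm or the gripper's body presses on something with over 40 N, if the wrist force passes 120 N, or if a joint passes its speed limit or range.

ROBOT

A 6-joint arm with a two-finger parallel gripper is mounted at the origin on the work surface. World frame = base frame: x ahead of the robot, y to its left, z up, the work surface at z = 0. Lengths are in mm, angles in rad, forces in N, time in s.
With the tool pointing down it reaches from about 350 to 975 mm from the base axis. Payload 7.1 kg.
Tool frame: the origin (TCP) lies on the front face of the gripper's body, between the roots of the fingers; the fingertips stand 80 mm ahead of it and the grasp point (between the pads) lies 61 mm ahead of it (ctrl.tcp_to_grasp is the distance from the TCP to the grasp point, in mm); z points along the fingers, y is the direction in which the jaws open and shut (so a half turn about z gives the same grasp; the last joint's range is limited). The gripper opens to 88 mm and grips with 3 to 60 N. Pads are 20 mm wide; open, the fingers measure 115 mm over their backs; the gripper's body (75 mm by 178 mm) begins 61 mm behind the grasp point.
Start: joints at [1.25, 0.423, 1.63, -0, 1.089, -0.019], TCP at [185.743, 596.745, 302.675] pointing down, gripper open.
Joint ranges: [-3, 3], [-0.9, 2.11], [0.09, 2.58], [-1.31, 4.45], [0.11, 2.69], [-2.54, 2.54]. Speed limits (rad/s): [2.39, 2.39, 3.01, 3.14, 3.14, 3.14].

INTERFACE

Orientations are given as a rotation vector (axis times angle).
In Python, from workcell import telemetry, get_image, ctrl gives the robot as it stands.
- The arm moves only by the tool send_rows, never from a script. Its argument "rows" is a list of rows, each a list of 5 numbers: the shift along the tool's x, y, z in m, then the turn about the tool's z in rad, then the opening, from -1 (shut) to 1 (fully open). A call has 1 to 5 rows; each row shifts and turns the commanded pose from where the row before left it, along the tool's axes as they then stand; what a row does not reach is not made up. A row lasts 1/10 s, in which the tool goes at most 50 mm and 8.59 degrees, less where a joint would pass 70% of its speed; a pose out of reach is approached as far as the arm can. A call with a gripper value outside its range is refused whole. The fingers move at their own pace and stop on an object; the grip force is fixed at half the most. Time passes only in rows, so rows that do not move let the fingers close. It gives the time, the measured TCP pose, the force and the opening at its end, in the units of the state.
- telemetry.get_obs(): the state, without advancing time (a new reading comes with each control period).
- get_image(name): name is "scene" or "top" or "wrist"; returns a dict with "color" (480x640x3 uint8, blue, green, red), "z_map" (480x640 float32, mm along the optical axis (not along the pixel's ray), 0 where there is no reading), "camera_matrix" (3x3 intrinsics, pixels), "rvec" (rotation vector, rad) and "tvec" (3), from world to camera coordinates, as OpenCV has them. Camera axes: x right, y down, z forward; pixel columns grow to the right and rows downward; lengths in mm; the calibration is good to about 2 mm. A picture is of the moment at which its call begins.
- ctrl.close_job(): hands the job in, once; it reports no verdict.
The state is a dict: "t": time; "qpos": joint angles; "qvel": joint speeds; "joint_torque": joint torques, N m; "ee_pos": TCP position; "orientation": TCP orientation; "ft_force": force on the tool from outside, world axes, zero at the start; "moment": the same for the moment, N m; "width": finger opening in mm.
Only numpy, scipy, OpenCV 4.12 (cv2) and the standard library are available. Lean on these libraries where they do the work, as an engineer would, in place of code of your own. Each camera call takes 0.05 s, during which the arm holds its last target.

## Working session

There is one attempt and no reset: what is moved stays moved. The work goes in short steps, Python scripts to look and compute and a tool call to move; the robot and the scene stay as the last step left them, time stands still between calls to the robot, and variables do not carry over. Pictures are saved under pics/ and viewed, and the job is handed in when it is done.

Besides the shell and the picture viewer there is one more tool, called after ">>>" as name(argument=value, ...) on one line, values as JSON. send_rows: Moves the arm, as the interface text tells. Its arguments: {"type":"object","properties":{"rows":{"type":"array"}},"required":["rows"]}

```bash
mkdir -p pics; ls; python3 - <<'E'
from workcell import telemetry, get_image, ctrl
import cv2
o=telemetry.get_obs();print({k:o[k] for k in('t','ee_pos','orientation','ft_force','width')},ctrl.tcp_to_grasp)
for n in('scene','top','wrist'):
    d=get_image(n);cv2.imwrite(f'pics/{n}0.png',d['color']);print(n,d['camera_matrix'],d['rvec'],d['tvec'])
E
```

```text
pics
{'t': 0.0, 'ee_pos': array([185.61034106, 596.33109027, 301.90304047]), 'orientation': array([-4.72198098e-01, -3.10565123e+00,  2.40348503e-03]), 'ft_force': array([-0.02107301, -0.16232611, -0.01055689]), 'width': 87.88809073312423} 61.3
scene [[457.00563162   0.         326.56471187]
 [  0.         457.00563162 229.22929394]
 [  0.           0.           1.        ]] [ 1.93410507  1.26804582 -0.61763748] [-221.37100971 -216.16976339 1427.77861788]
top [[451.76791699   0.         325.68372307]
 [  0.         451.76791699 235.2150028 ]
 [  0.           0.           1.        ]] [ 2.17742206 -2.18158881  0.15281269] [ -12.67543836  509.6744778  1045.20816445]
wrist [[378.79141177   0.         323.49032554]
 [  0.         378.79141177 236.31393548]
 [  0.           0.           1.        ]] [-2.31678325 -1.70629459 -0.26685638] [-623.80138895  -36.65808952  392.59695965]
```

View pics/scene0.png

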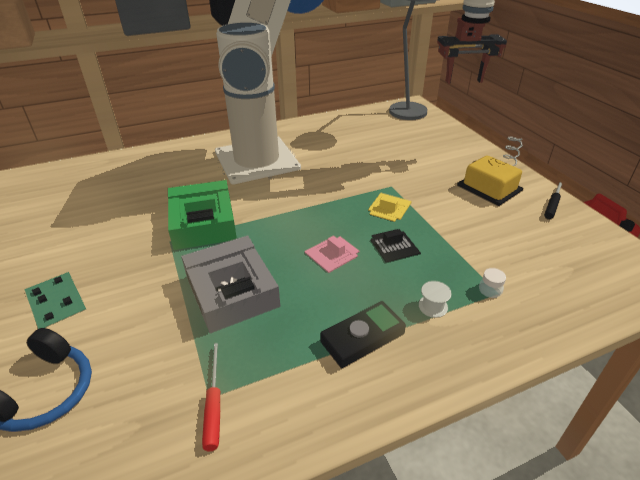

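View pics/top0.png

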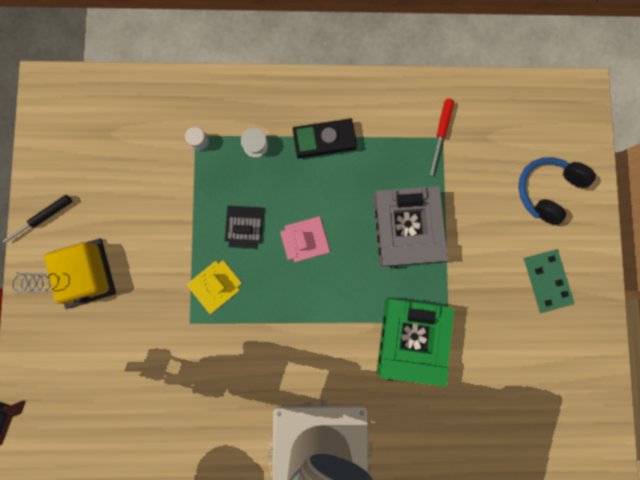

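View pics/wrist0.png

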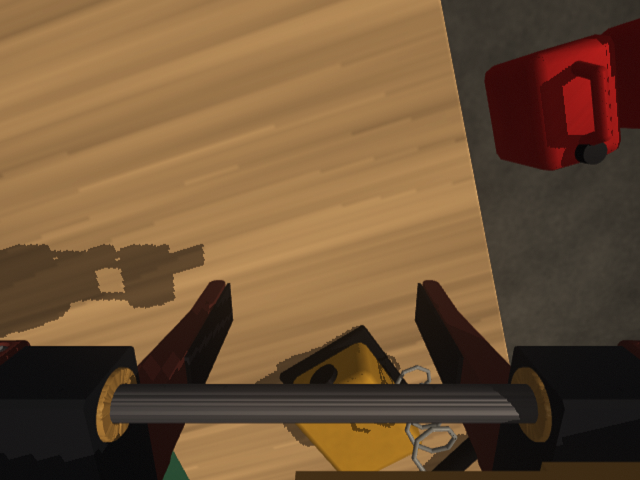

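The top view shows the black cassette near (245,227), the grey extractor near (411,227) with its latch at (410,198), and the look-alikes at (305,240) pink, (215,287) yellow and (416,340) green. I'll take rough positions from this view.

```bash
cat > h.py <<'E'
import numpy as np, cv2
from workcell import telemetry, get_image, ctrl
def cam(d):
    R=cv2.Rodrigues(np.array(d['rvec'],float))[0]; t=np.array(d['tvec'],float).reshape(3)
    return np.array(d['camera_matrix'],float),R,t
def pts(d):
    K,R,t=cam(d); z=d['z_map']; v,u=np.indices(z.shape)
    P=np.stack([(u-K[0,2])/K[0,0]*z,(v-K[1,2])/K[1,1]*z,z],-1)
    return (P-t)@R   # world map
def ray(d,uv,h):
    K,R,t=cam(d); uv=np.atleast_2d(uv).astype(float)
    r=np.c_[(uv-K[[0,1],[2,2]])/K[0,0],np.ones(len(uv))]@R; c=-R.T@t
    return c+r*((h-c[2])/r[:,2])[:,None]
def crop(d,x0,x1,y0,y1,s,name):
    cv2.imwrite('pics/'+name,cv2.resize(d['color'][y0:y1,x0:x1],None,fx=s,fy=s,interpolation=cv2.INTER_CUBIC))
def st():
    o=telemetry.get_obs(); Rt=cv2.Rodrigues(np.array(o['orientation']))[0]
    return o,Rt
E
python3 - <<'E'
from h import *
d=get_image('top');crop(d,200,290,190,260,8,'c1.png');crop(d,365,455,180,270,6,'e1.png')
P=pts(d)
for n,(u0,u1,v0,v1) in dict(cas=(220,272,200,254),ext=(368,452,180,272)).items():
    Q=P[v0:v1,u0:u1]
    np.set_printoptions(linewidth=250,suppress=True)
    print(n);print(Q[::3,::3,2].round().astype(int))
print(ray(d,[[245,227],[411,227]],[5]), ray(d,[[411,227]],[60]))
o,Rt=st();print(Rt.round(3)); 
w=get_image('wrist');K,R,t=cam(w);c=-R.T@t;print('cam in tool',Rt.T@(c-o['ee_pos']),(R@Rt).round(3))
E
```

```text
cas
[[   2    2   -4   -1   -1    2    3    0    1   -1    0    4    0   -3    1    0   -2    6]
 [  -3    1    1   -2   -3   -3    0    0    3   -2    3   -1    0   -3    1   -1   -4    0]
 [   2   -1   -3    5    4    7    6    2   -3   -6   -3    0    1   -2    3   -1   -1    2]
 [  -7    3    2    4    7    5    4    0    1    3    8    6    6    1    6   -2    1    1]
 [   0    0   -5    6    5    3    1    3    1    4    5    4   -1    9    6   -3    0    0]
 [  -2   -4    7    4    7    3    1    3    6    7    4    2    2    4    5   -1    2    4]
 [   2    0    3    1    1    3    4    5    3    3    3    8    0    4    4    0   -1   -1]
 [   2    1    3    2    6    4    2    2    4    2    0    1    0    4    3    1   -1   -2]
 [   0    1    5    1    4    3    1    1    3    0    6    5   -2    3    4    1   -1    3]
 [   1   -2    3    2   -1   26   32   35   31   35   30    0   -2    1    4   -1    2   -1]
 [  -4    0    4    4    3   28   34   32   29   32   31    3    3    5    5   -1    2   -2]
 [   1    0    5    6    4   21   27   31   33   30   31    3    3    2  
[... 4652 characters left out ...]
0   19   -1   -3   -1    2    0    7    2    1    0   -5   -1    0   -5   -2]
 [   1   -2    1    4   -1   -2   -2   -1   32   39    3    0    1   -2   -3    0    3    2    0    0   -1   -4    1    1   -1    0   -1   -2]
 [  -4    2    4   -1    0   -1    2    0    0    2   -1   -1   -2   -1    0    0   -2    1    3    0   -1   -3   -1   -1   -4   -3   -1    0]]
[[ 532.21707877  180.80800063    5.        ]
 [ 532.35315918 -223.24795801    5.        ]] [[ 525.29840314 -210.99782639   60.        ]]
[[-0.955  0.297 -0.   ]
 [ 0.297  0.955 -0.001]
 [ 0.    -0.001 -1.   ]]
cam in tool [ 85.90134472  -0.39381936 -81.9793232 ] [[ 0.     1.     0.   ]
 [-0.952  0.    -0.307]
 [-0.307  0.     0.952]]
```

View pics/c1.png

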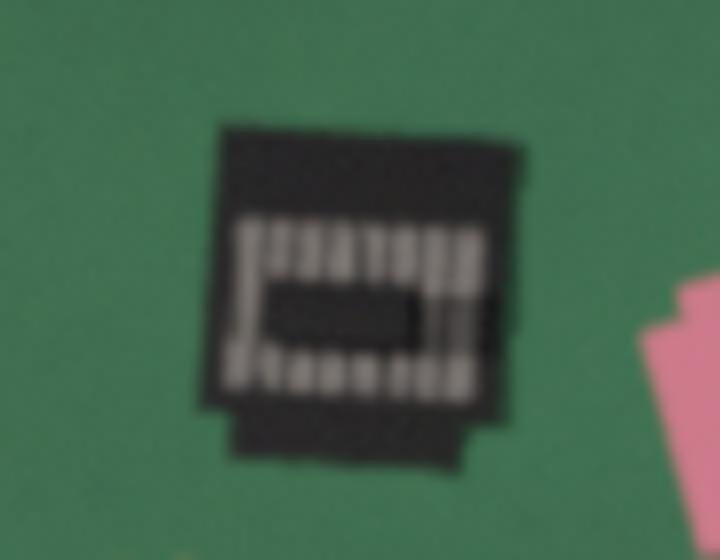

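View pics/e1.png

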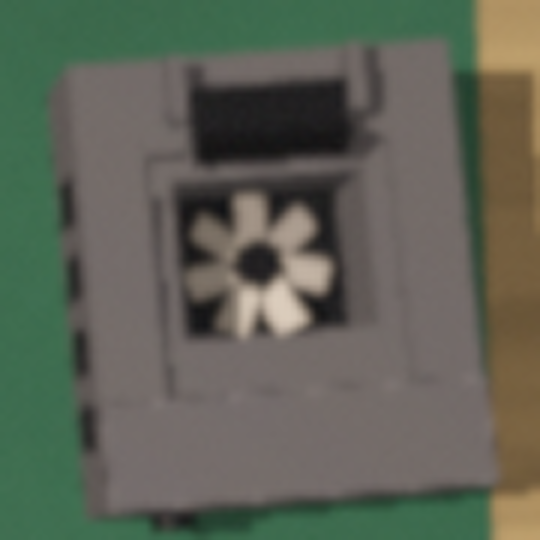

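The cassette's tongue points at the robot and its yaw is about -4°. It is at roughly (532,181), and the extractor at roughly (525,-211). I'll move over the cassette for a wrist close-up.

>>> send_rows(rows=[[0,0,0,-0.1,1],[0,0,0,-0.1,1],[0,0,0,-0.102,1],[-0.028,-0.036,0.005,0,1],[-0.028,-0.036,0.005,0,1]])

```text
t: 0.75
ee_pos: [241.7, 524.5, 292.4]
orientation: [-0.005, 3.141, 0.001]
ft_force: [1.4, 0.1, 0.4]
width: 87.7
```

>>> send_rows(rows=[[-0.03,-0.038,0.005,0,1],[-0.03,-0.038,0.005,0,1],[-0.03,-0.038,0.005,0,1],[-0.03,-0.038,0.005,0,1],[-0.03,-0.038,0.005,0,1]])

```text
t: 1.25
ee_pos: [392.7, 333.2, 267.6]
orientation: [-0.001, 3.141, 0.0]
ft_force: [0.6, 0.1, 1.3]
width: 87.8
```

>>> send_rows(rows=[[-0.03,-0.038,0.005,0,1],[-0.03,-0.038,0.005,0,1],[-0.03,-0.038,0.005,0,1],[-0.03,-0.038,0.005,0,1],[0,0,0,0,1]])

```text
t: 1.75
ee_pos: [514.6, 179.0, 247.3]
orientation: [0.008, 3.141, -0.001]
ft_force: [-1.5, 0.5, -0.2]
width: 87.6
```

```bash
python3 - <<'E'
from h import *
d=get_image('wrist');cv2.imwrite('pics/w2.png',d['color'])
o,Rt=st();print(o['ee_pos'],o['ft_force'])
hsv=cv2.cvtColor(d['color'],cv2.COLOR_BGR2HSV)
m=((hsv[...,1]<90)|(hsv[...,2]<60)).astype(np.uint8)*255; m[330:]=0
m=cv2.morphologyEx(m,cv2.MORPH_OPEN,np.ones((5,5)))
cv2.imwrite('pics/w2m.png',m)
cs=sorted(cv2.findContours(m,cv2.RETR_EXTERNAL,cv2.CHAIN_APPROX_NONE)[0],key=cv2.contourArea)[::-1][:3]
for c in cs:
    print(cv2.contourArea(c)); a=cv2.approxPolyDP(c,5,True)[:,0]; print(a.tolist()); print(ray(d,a,4)[:,:2].round(1).tolist())
E
```

```text
[513.02783705 180.7114732  247.31219255] [-0.39329343  0.20462719  0.59291648]
10558.0
[[292, 173], [292, 188], [279, 192], [279, 281], [374, 286], [383, 194], [372, 192], [373, 178]]
[[476.8, 151.9], [489.7, 151.5], [493.2, 140.1], [577.7, 136.6], [583.3, 225.9], [495.3, 230.6], [493.5, 220.9], [481.4, 221.4]]
5667.0
[[0, 179], [0, 256], [67, 245], [66, 223], [75, 226], [70, 239], [83, 233], [88, 215], [75, 220], [87, 206], [100, 227], [110, 227], [95, 186], [77, 187], [79, 196], [74, 187], [61, 192]]
[[480.8, -99.7], [551.5, -118.6], [541.1, -54.8], [520.3, -51.2], [523.2, -43.8], [535.4, -50.8], [529.8, -37.9], [513.1, -30.1], [517.6, -42.6], [504.9, -29.4], [524.2, -21.6], [524.2, -12.6], [487.2, -19.0], [488.0, -34.8], [495.9, -34.6], [488.0, -37.4], [492.3, -49.6]]
1787.0
[[418, 284], [419, 329], [469, 329], [438, 282]]
[[581.4, 267.2], [629.7, 271.7], [629.9, 320.7], [579.4, 285.9]]
```

View pics/w2.png

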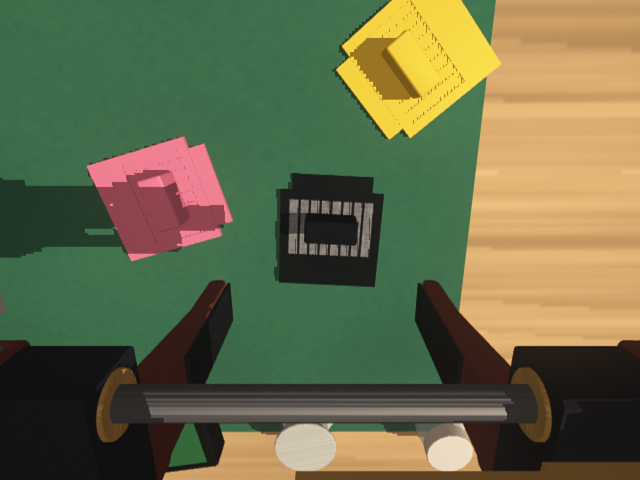

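View pics/w2m.png

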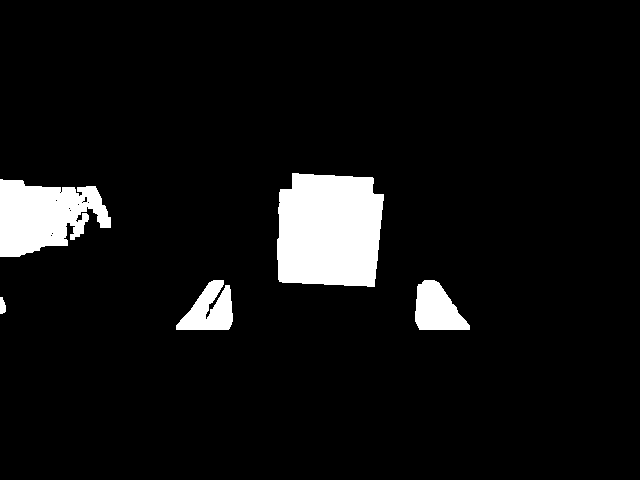

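The cassette is outlined at pixels (292,173), (372,178), (383,194), (374,286) and (279,281). That puts its grip centre near (522,184) with a yaw of about -3.4°. Next I descend to grip it with the fingertips 10 mm above its underside.

>>> send_rows(rows=[[-0.009,0.0035,0.03,0,1],[0,0,0.03,0.059,1],[0,0,0.03,0,1],[0,0,0.03,0,1],[0,0,0.02,0,1]])

```text
t: 2.3
ee_pos: [519.1, 187.5, 105.9]
orientation: [-0.09, -3.138, 0.001]
ft_force: [0.5, 0.9, -0.2]
width: 88.0
```

>>> send_rows(rows=[[0,0,0.012,0,1],[0,0,0.005,0,1],[0,0,0,0,1],[0,0,0,0,1]])

```text
t: 2.7
ee_pos: [521.2, 186.8, 91.6]
orientation: [0.092, 3.139, 0.001]
ft_force: [0.6, 0.8, 0.3]
width: 87.9
```

```bash
python3 - <<'E'
from h import *
d=get_image('wrist');cv2.imwrite('pics/w3.png',d['color'])
o,Rt=st();print(o['ee_pos'],o['orientation'],o['ft_force'])
E
```

```text
[521.35134632 186.70188179  91.70264293] [9.19499450e-02 3.13860326e+00 9.61711596e-04] [ 0.12423949  0.3240863  -0.28385634]
```

View pics/w3.png

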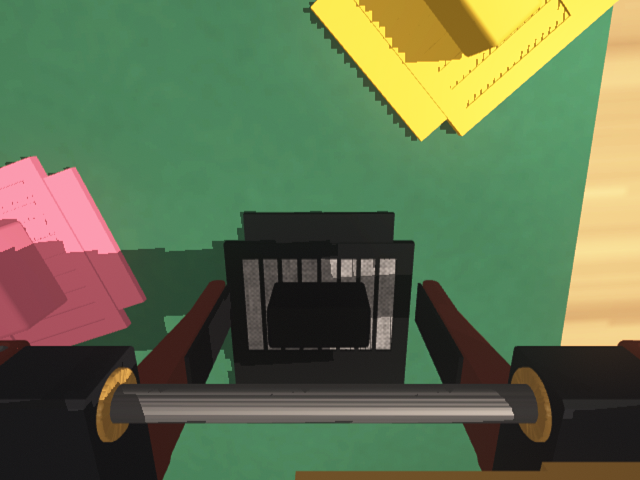

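The block's top is at (268-370, 283-348), squared up with the fingers and about 2.5 mm off-centre. I'll correct that and close.

>>> send_rows(rows=[[0,-0.0025,0,0,1],[0,0,0,0,0],[0,0,0,0,-1],[0,0,0,0,-1],[0,0,0,0,-1]])

```text
t: 3.25
ee_pos: [520.7, 183.8, 90.7]
orientation: [0.093, 3.14, 0.0]
ft_force: [-0.4, -0.2, 0.8]
width: 59.3
```

>>> send_rows(rows=[[0,0,0,0,-1],[0,0,0,0,-1],[0,0,0,0,-1]])

```text
t: 3.55
ee_pos: [520.7, 183.8, 90.6]
orientation: [-0.092, -3.14, -0.0]
ft_force: [-0.4, -0.0, 1.1]
width: 44.2
```

>>> send_rows(rows=[[0,0,-0.015,0,-1],[0,0,-0.04,0,-1],[0,0,-0.05,0,-1],[0,0,-0.05,0,-1],[0,0,-0.05,-0.059,-1]])

```text
t: 4.05
ee_pos: [520.0, 183.6, 298.5]
orientation: [0.002, -3.142, 0.0]
ft_force: [0.4, 0.6, -1.2]
width: 43.7
```

>>> send_rows(rows=[[-0.008,-0.04,-0.025,0,-1],[-0.008,-0.04,0,0,-1],[-0.008,-0.04,0,0,-1],[-0.008,-0.04,0,0,-1],[-0.008,-0.04,0,0,-1]])

```text
t: 4.55
ee_pos: [560.3, -17.7, 321.8]
orientation: [-0.001, 3.141, -0.0]
ft_force: [0.7, 0.6, -0.5]
width: 43.9
```

>>> send_rows(rows=[[-0.008,-0.04,0,0,-1],[-0.008,-0.04,0,0,-1],[-0.008,-0.04,0,0,-1],[-0.008,-0.04,0,0,-1],[-0.008,-0.04,0,0,-1]])

```text
t: 5.05
ee_pos: [600.4, -217.7, 321.6]
orientation: [-0.0, 3.141, -0.0]
ft_force: [1.5, -0.1, -1.7]
width: 43.6
```

>>> send_rows(rows=[[0,0,0,0,-1],[0,0,0,0,-1]])

```text
t: 5.25
ee_pos: [600.2, -216.8, 321.0]
orientation: [-0.003, -3.141, -0.001]
ft_force: [0.4, 0.1, -0.9]
width: 43.8
```

```bash
python3 - <<'E'
from h import *
d=get_image('wrist');cv2.imwrite('pics/w4.png',d['color']);np.savez('w4.npz',**d)
o,Rt=st();print(o['t'],o['ee_pos'],o['orientation'],o['ft_force'],o['width'])
E
```

```text
5.3 [ 600.18184577 -215.83808889  320.96310189] [-7.32194155e-04 -3.14105342e+00 -8.66950087e-04] [-0.60464057 -0.58049971 -1.9397419 ] 43.87056555642811
```

View pics/w4.png

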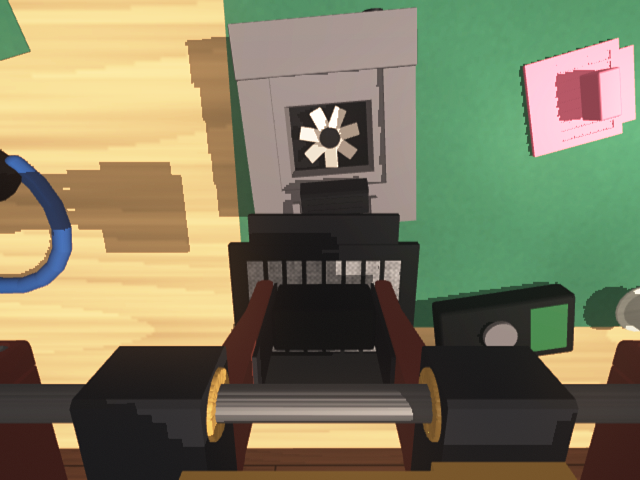

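```bash
python3 - <<'E'
from h import *
d=dict(np.load('w4.npz'));crop(d,220,430,0,230,3.4,'w4c.png')
crop(d,220,430,200,370,3.6,'w4d.png')
E
```

```text
(no output)
```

View pics/w4c.png

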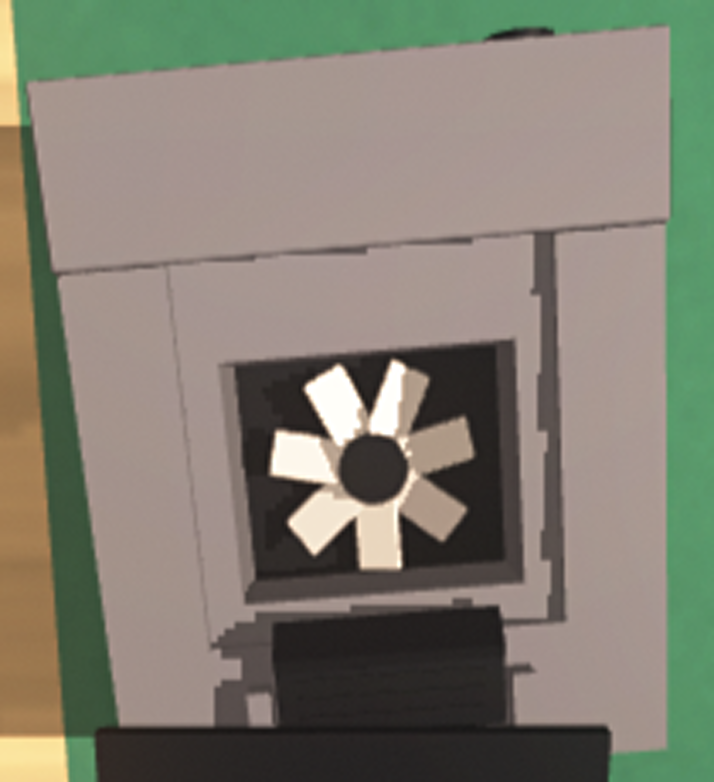

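View pics/w4d.png

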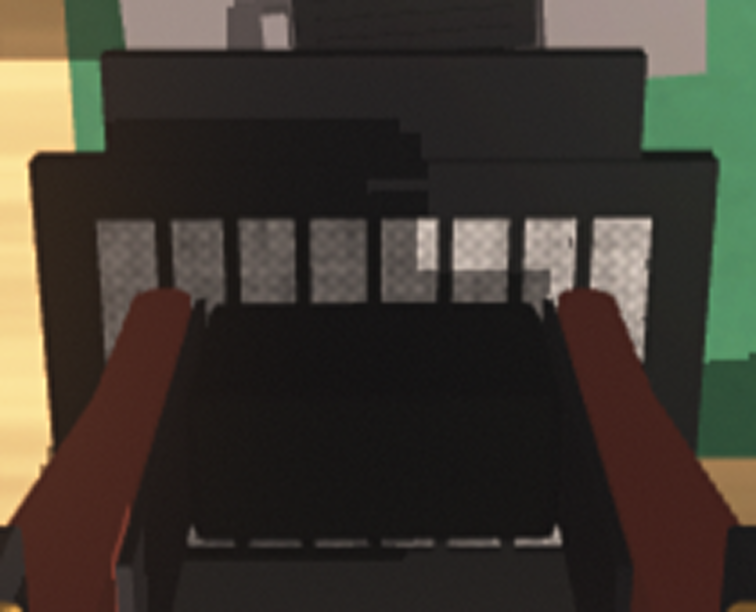

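```bash
python3 - <<'E'
from h import *
d=dict(np.load('w4.npz'))
f=lambda a,s,o:np.array(a)/s+np.array(o)-0.4
op=ray(d,f([[220,365],[516,340],[523,581],[246,604]],3.4,(220,0)),55)
lip=ray(d,f([[55,273],[668,220]],3.4,(220,0)),66.5)
bk=ray(d,f([[28,83],[668,27]],3.4,(220,0)),66.5)
for n,a in(('op',op),('lip',lip),('bk',bk)):print(n,a[:,:2].round(1).tolist())
ang=[np.degrees(np.arctan2(-(b-a)[0],(b-a)[1])) for a,b in((op[0],op[1]),(op[3],op[2]),lip,bk)]
print(ang)
# held: edges, underside at TCP-90 => tongue top front edge at TCP z-90+4
h=320.96-90
tt=ray(d,f([[103,50],[647,50]],3.6,(220,200)),h+4); pl=ray(d,f([[32,153],[717,153]],3.6,(220,200)),h+5)
print('tongue',tt[:,:2].round(1).tolist(),'plate',pl[:,:2].round(1).tolist())
E
```

```text
op [[508.2, -250.7], [502.2, -175.3], [563.2, -171.1], [569.3, -245.7]]
lip [[487.2, -288.9], [475.6, -141.2]]
bk [[446.2, -292.2], [435.0, -144.2]]
[np.float64(4.481960345404042), np.float64(4.659216028209045), np.float64(4.481630072444608), np.float64(4.3512020206287385)]
tongue [[557.4, -251.2], [557.5, -182.1]] plate [[570.8, -261.0], [571.0, -172.4]]
```

The wrist view shows the fan opening corners at about (285,107), (372,100), (374,171) and (292,178), and the lip edge from (236,80) to (416,65). The cassette is squarely held. This gives the seat at (524.8,-211.6) with a yaw of +4.5°. The tool can't tilt, so I'll set the latch edge on the flat top of the latch and let the cassette pivot in the pads until the tongue reaches the deck.

>>> send_rows(rows=[[0,0,0,-0.0785,-1],[0.018,0.0025,0.02,0,-1],[0.018,0.0025,0.03,0,-1],[0.018,0.0025,0.03,0,-1],[0.0168,0.0025,0.03,0,-1]])

```text
t: 5.8
ee_pos: [528.4, -210.0, 210.4]
orientation: [-0.127, 3.139, -0.0]
ft_force: [-0.1, -0.3, -1.5]
width: 43.8
```

>>> send_rows(rows=[[0,0,0.015,0,-1],[0,0,0,0,-1],[0,0,0,0,-1]])

```text
t: 6.1
ee_pos: [531.0, -211.6, 196.8]
orientation: [-0.125, 3.137, -0.001]
ft_force: [1.3, -0.2, -1.2]
width: 43.9
```

```bash
cat > s.py <<'E'
from h import *
S=np.array([524.8,-211.6,55]); a=np.radians(4.5); U=np.array([[np.cos(a),np.sin(a),0],[-np.sin(a),np.cos(a),0],[0,0,1]])
def sf(p): return U@(np.array(p)-S)
def rep():
    o,Rt=st(); print('t',o['t'],'tcp seat',sf(o['ee_pos']).round(1),'yaw',np.degrees(np.arctan2(-Rt[1,0],-Rt[0,0])).round(2),'F seat',(U@o['ft_force']).round(1),'w',round(o['width'],1))
E
python3 - <<'E'
from s import *
rep()
d=get_image('wrist');cv2.imwrite('pics/w5.png',d['color'])
rep()
d=get_image('scene');crop(d,160,300,200,340,4,'s5.png')
E
```

```text
t 6.1 tcp seat [  6.2  -0.5 141.8] yaw 4.56 F seat [ 1.2 -0.3 -1.2] w 43.9
t 6.15 tcp seat [  6.4  -0.7 142.2] yaw 4.55 F seat [ 0.1  0.1 -1.5] w 43.6
```

View pics/w5.png

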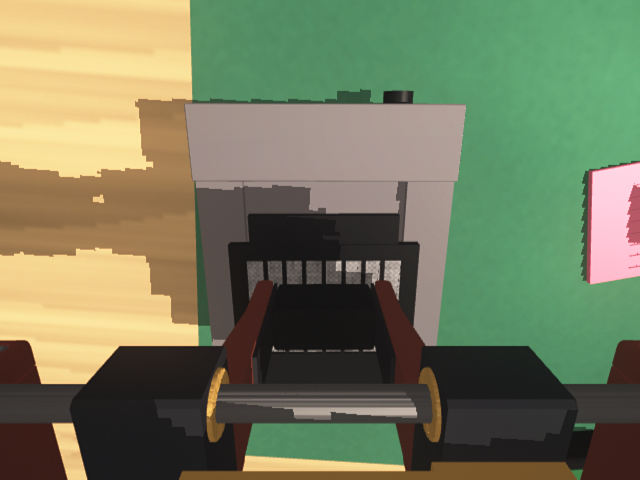

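View pics/s5.png

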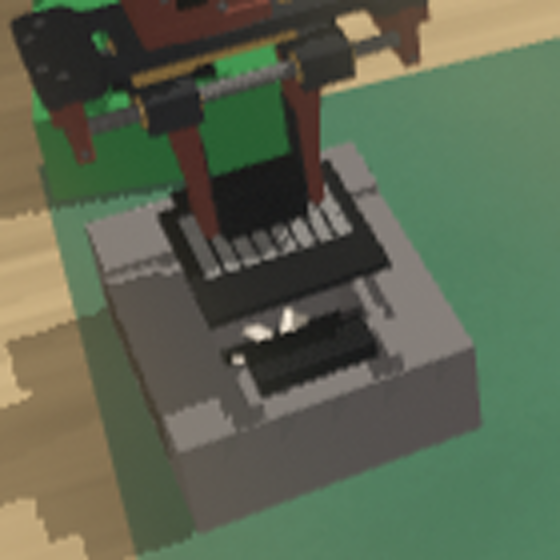

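The cassette hangs flat above the recess, with its tongue edge at v=213, parallel to the lip edge at v=181. I'll lower it to just above the latch top.

>>> send_rows(rows=[[0.0015,0.0005,0.01,0,-1],[0,0,0.01,0,-1],[0,0,0.004,0,-1],[0,0,0,0,-1],[0,0,0,0,-1]])

```text
t: 6.7
ee_pos: [527.8, -211.4, 171.4]
orientation: [0.123, -3.139, -0.0]
ft_force: [-0.1, -0.7, -1.2]
width: 43.8
```

```bash
python3 - <<'E'
from s import *
rep()
E
```

```text
t 6.7 tcp seat [ 3.000e+00 -1.000e-01  1.164e+02] yaw 4.5 F seat [-0.2 -0.6 -1.2] w 43.8
```

>>> send_rows(rows=[[0,0,0.003,0,-1],[0,0,0.002,0,-1],[0,0,0.002,0,-1],[0,0,0,0,-1]])

```text
t: 7.1
ee_pos: [528.0, -211.5, 165.1]
orientation: [-0.124, 3.139, -0.0]
ft_force: [-2.5, -0.1, 4.7]
width: 44.2
```

```bash
python3 - <<'E'
from s import *
rep()
E
```

```text
t 7.1 tcp seat [  3.2  -0.2 110.1] yaw 4.51 F seat [-2.5  0.1  4.7] w 44.2
```

Contact is where I expected it, with Fz around +6 N. Continuing down so it pivots.

>>> send_rows(rows=[[0,0,0.002,0,-1],[0,0,0.002,0,-1],[0,0,0,0,-1]])

```text
t: 7.4
ee_pos: [527.9, -211.5, 161.1]
orientation: [-0.124, 3.139, -0.0]
ft_force: [-2.4, 0.2, 4.1]
width: 44.0
```

```bash
python3 - <<'E'
from s import *
rep()
d=get_image('wrist');cv2.imwrite('pics/w6.png',d['color'])
d=get_image('scene');crop(d,160,300,200,340,4,'s6.png')
E
```

```text
t 7.4 tcp seat [  3.1  -0.2 106.1] yaw 4.51 F seat [-2.4  0.4  4.1] w 44.0
```

View pics/w6.png

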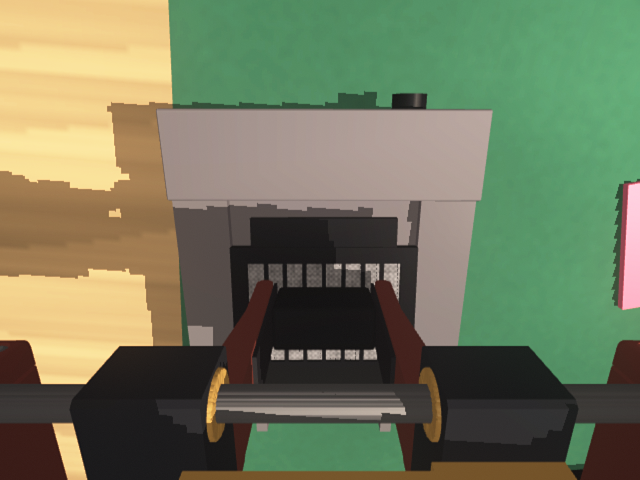

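View pics/s6.png

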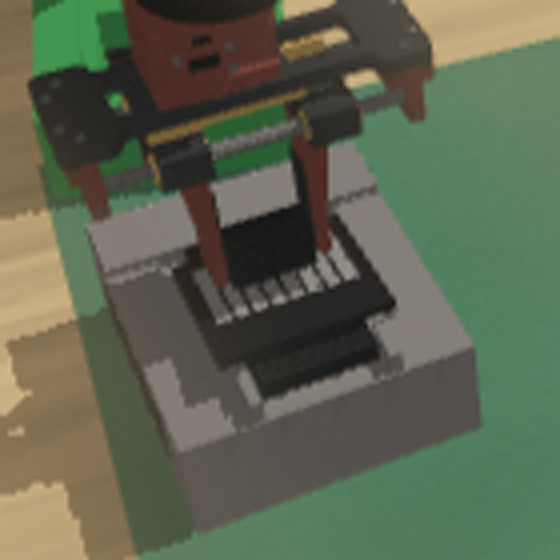

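It is pivoting at a steady 5 N or so, and the tongue edge has moved from v=213 to v=218. I'll keep going until the tongue touches the deck.

>>> send_rows(rows=[[0,0,0.002,0,-1],[0,0,0.001,0,-1],[0,0,0,0,-1]])

```text
t: 7.8
ee_pos: [527.9, -211.5, 158.0]
orientation: [-0.124, 3.139, -0.0]
ft_force: [-3.0, -0.1, 4.9]
width: 43.8
```

>>> send_rows(rows=[[0,0,0.001,0,-1],[0,0,0.001,0,-1],[0,0,0,0,-1]])

```text
t: 8.1
ee_pos: [527.8, -211.5, 156.1]
orientation: [-0.124, 3.139, -0.0]
ft_force: [-3.7, -0.6, 4.3]
width: 43.8
```

```bash
python3 - <<'E'
from s import *
rep()
E
```

```text
t 8.1 tcp seat [ 3.000e+00 -1.000e-01  1.011e+02] yaw 4.51 F seat [-3.7 -0.3  4.3] w 43.8
```

>>> send_rows(rows=[[0,0,0.001,0,-1],[0,0,0.001,0,-1],[0,0,0.0005,0,-1],[0,0,0,0,-1]])

```text
t: 8.5
ee_pos: [527.9, -211.5, 154.0]
orientation: [-0.124, 3.139, -0.0]
ft_force: [-4.7, 0.7, 9.3]
width: 43.9
```

```bash
python3 - <<'E'
from s import *
rep()
d=get_image('wrist');crop(d,160,490,100,370,2.4,'w7.png');np.savez('w7.npz',**d)
d=get_image('scene');crop(d,160,300,200,340,4,'s7.png')
E
```

```text
t 8.5 tcp seat [ 3.1 -0.2 99. ] yaw 4.51 F seat [-4.6  1.   9.3] w 43.9
```

View pics/w7.png

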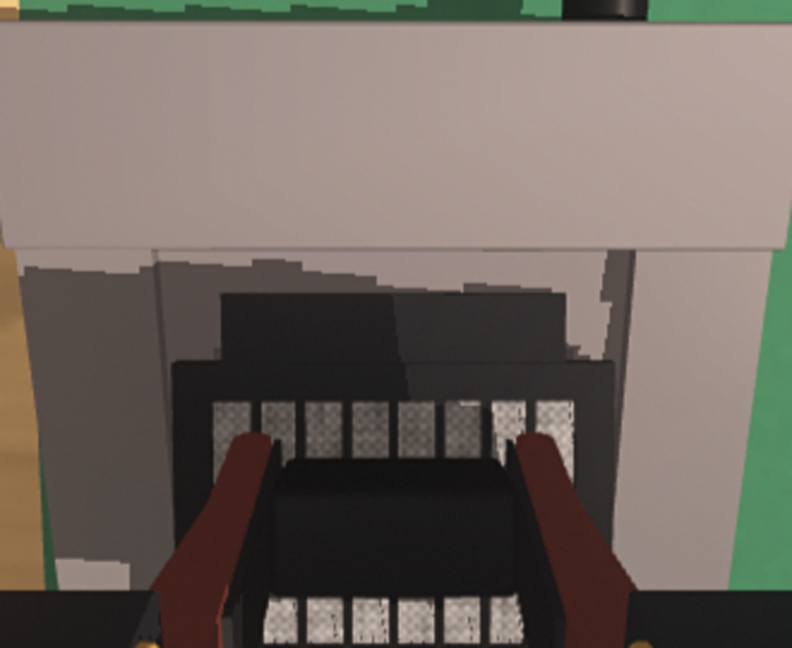

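View pics/s7.png

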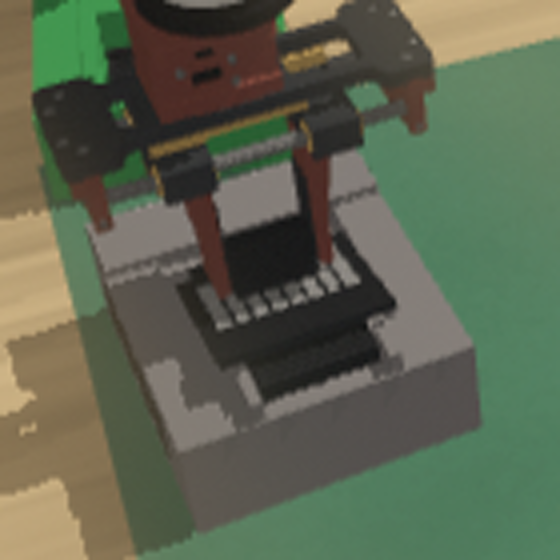

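The force rose to about 10 N, so the tongue is on the deck. Its front edge is about 9 mm short of the lip and well centred. I'll ease up slightly and slide it under the lip.

>>> send_rows(rows=[[0,0,-0.0007,0,-1],[0.003,0,0,0,-1],[0.003,0,0,0,-1],[0.002,0,0,0,-1],[0,0,0,0,-1]])

```text
t: 9.1
ee_pos: [519.7, -212.1, 153.8]
orientation: [-0.123, 3.139, -0.0]
ft_force: [1.0, -0.8, 1.5]
width: 44.0
```

```bash
python3 - <<'E'
from s import *
rep()
d=get_image('wrist');crop(d,160,490,100,370,2.4,'w8.png')
E
```

```text
t 9.1 tcp seat [-5.1 -0.1 98.8] yaw 4.5 F seat [ 0.9 -0.9  1.5] w 44.0
```

View pics/w8.png

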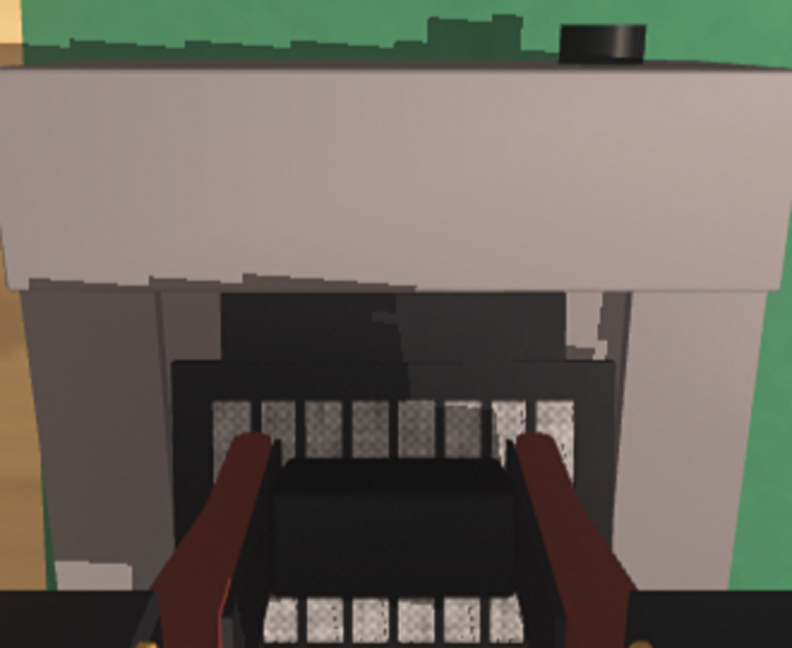

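The tongue is now at the lip edge, with small forces. Continuing 9 mm in.

>>> send_rows(rows=[[0.002,0,0,0,-1],[0.002,0,0,0,-1],[0.001,0,0,0,-1],[0,0,0,0,-1]])

```text
t: 9.55
ee_pos: [514.6, -212.3, 153.8]
orientation: [0.124, -3.139, -0.0]
ft_force: [-0.2, -0.1, 0.5]
width: 43.8
```

```bash
python3 - <<'E'
from s import *
rep()
d=get_image('wrist');crop(d,160,490,100,370,2.4,'w9.png')
E
```

```text
t 9.55 tcp seat [-10.2   0.1  98.8] yaw 4.51 F seat [-0.2 -0.1  0.5] w 43.8
```

View pics/w9.png

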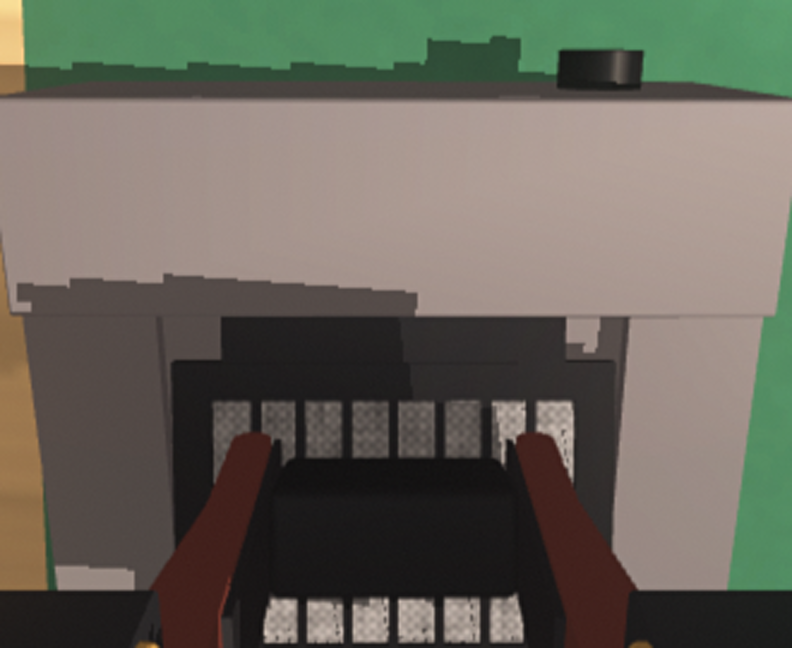

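The tongue is under the lip without resistance. I'll go on to the pocket's back wall.

>>> send_rows(rows=[[0.002,0,0,0,-1],[0.001,0,0,0,-1],[0,0,0,0,-1]])

```text
t: 9.9
ee_pos: [511.7, -212.6, 153.8]
orientation: [0.124, -3.139, -0.0]
ft_force: [-0.1, -0.0, -0.3]
width: 43.2
```

```bash
python3 - <<'E'
from s import *
rep()
d=get_image('wrist');crop(d,160,490,100,370,2.4,'w10.png')
d=get_image('scene');crop(d,160,300,200,340,4,'s10.png')
E
```

```text
t 9.9 tcp seat [-13.2   0.   98.8] yaw 4.51 F seat [-0.1 -0.  -0.3] w 43.2
```

View pics/w10.png

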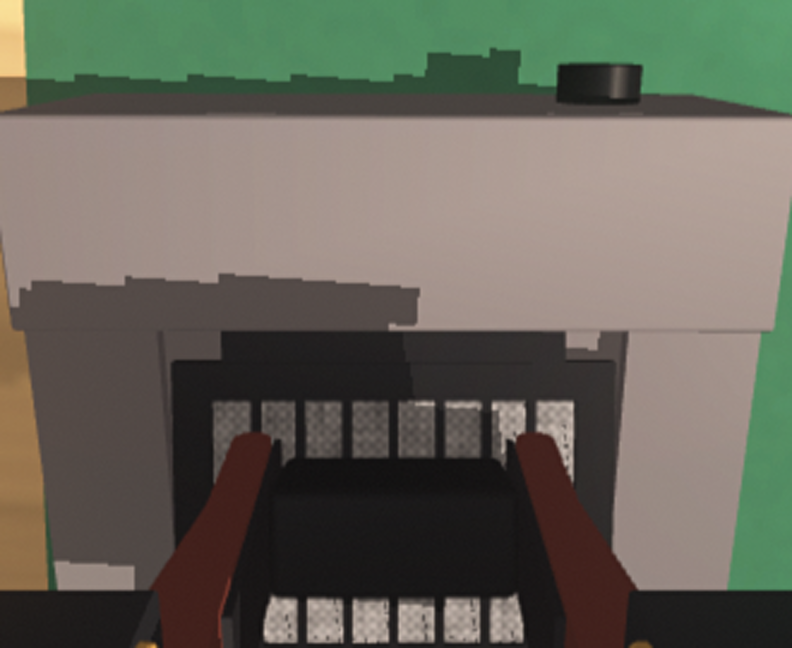

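View pics/s10.png

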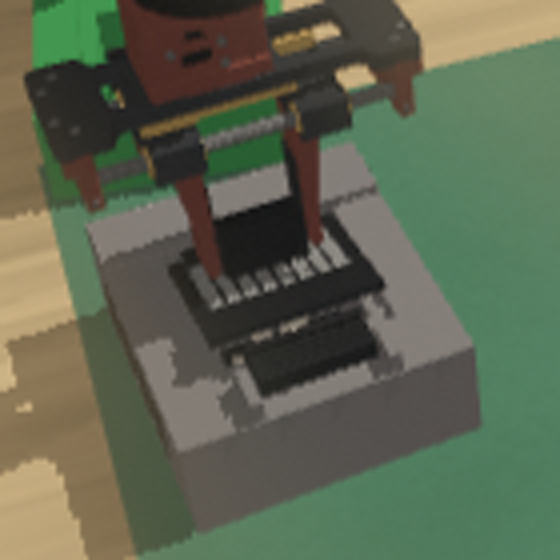

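>>> send_rows(rows=[[0.001,0,0,0,-1],[0,0,0,0,-1]])

```text
t: 10.2
ee_pos: [510.8, -212.7, 153.9]
orientation: [0.124, -3.139, -0.0]
ft_force: [0.3, 0.2, -1.0]
width: 44.0
```

>>> send_rows(rows=[[0.001,0,0,0,-1],[0,0,0,0,-1]])

```text
t: 10.4
ee_pos: [509.8, -212.8, 153.8]
orientation: [0.124, -3.139, -0.0]
ft_force: [-0.4, 0.2, -0.2]
width: 44.0
```

>>> send_rows(rows=[[0.001,0,0,0,-1],[0,0,0,0,-1]])

```text
t: 10.6
ee_pos: [508.8, -212.9, 153.9]
orientation: [0.124, -3.139, -0.0]
ft_force: [-0.2, -1.2, 0.6]
width: 43.7
```

>>> send_rows(rows=[[0.001,0,0,0,-1],[0,0,0,0,-1]])

```text
t: 10.8
ee_pos: [508.3, -213.0, 154.0]
orientation: [-0.123, 3.138, -0.0]
ft_force: [2.7, 1.0, -0.8]
width: 43.8
```

```bash
python3 - <<'E'
from s import *
rep()
d=get_image('wrist');crop(d,160,490,100,370,2.4,'w11.png')
E
```

```text
t 10.8 tcp seat [-16.6  -0.1  99. ] yaw 4.49 F seat [ 2.8  0.8 -0.8] w 43.8
```

View pics/w11.png

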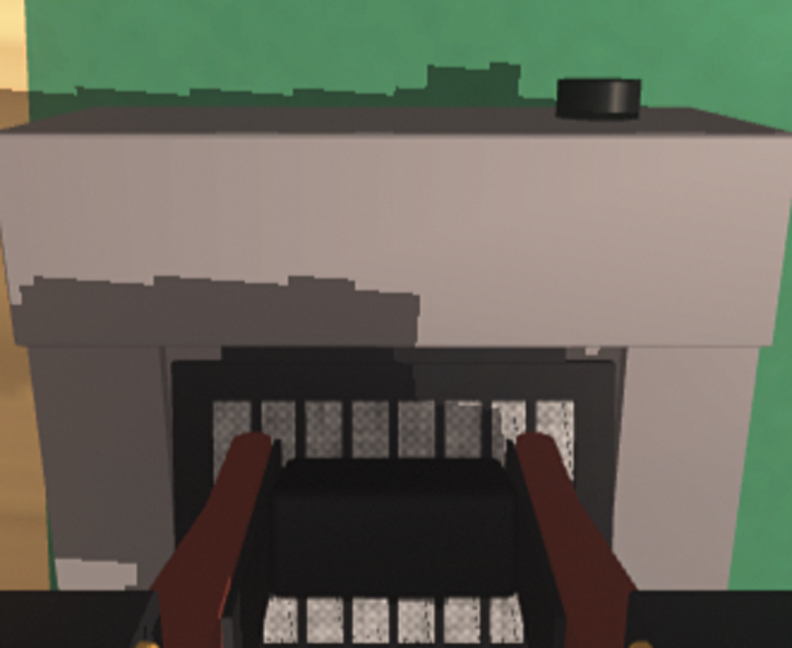

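There is a 2.8 N reaction in x, so the tongue has reached the back wall under the lip. I'll release it so the free edge settles on the latch slope.

>>> send_rows(rows=[[0,0,0,0,0.3],[0,0,0,0,0.3],[0,0,0,0,0.3],[0,0,0,0,0.3]])

```text
t: 11.25
ee_pos: [507.8, -213.0, 153.9]
orientation: [0.124, -3.139, -0.0]
ft_force: [0.2, 0.2, -0.1]
width: 57.2
```

```bash
python3 - <<'E'
from s import *
rep()
d=get_image('wrist');crop(d,160,490,100,370,2.4,'w12.png')
d=get_image('scene');crop(d,160,300,200,340,4,'s12.png')
E
```

```text
t 11.25 tcp seat [-17.1  -0.   98.9] yaw 4.51 F seat [ 0.2  0.2 -0.1] w 57.2
```

View pics/w12.png

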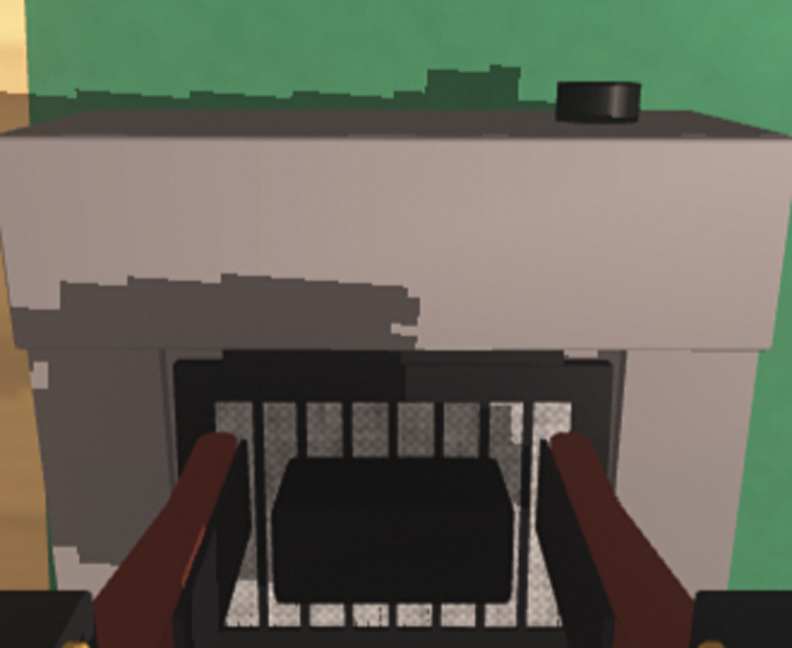

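View pics/s12.png

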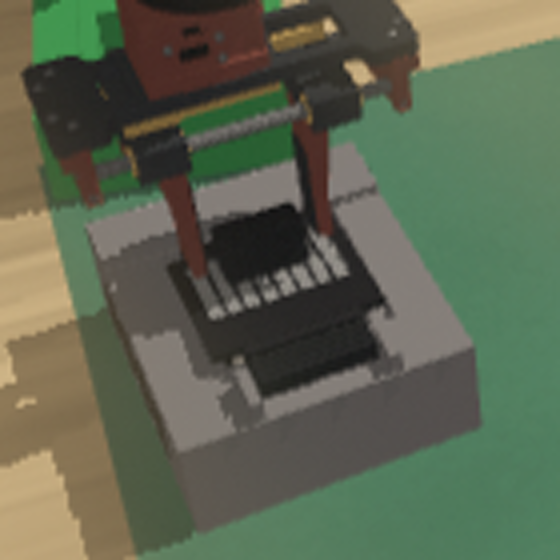

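The free edge rests on the latch slope and the tongue is under the lip. I'll lift, shut the fingers and move above the press spot.

>>> send_rows(rows=[[0,0,-0.01,0,0.3],[0,0,-0.02,0,0.3],[0,0,-0.02,0,0.3],[0,0,0,0,-1],[-0.015,0,0,0,-1]])

```text
t: 11.85
ee_pos: [522.2, -211.8, 204.3]
orientation: [0.122, -3.139, -0.0]
ft_force: [-0.7, 0.2, 0.7]
width: 44.9
```

>>> send_rows(rows=[[-0.02,0,0,0,-1],[-0.0095,0,0,0,-1],[0,0,0,0,-1],[0,0,0,0,-1],[0,0,0,0,-1]])

```text
t: 12.35
ee_pos: [551.5, -209.3, 203.3]
orientation: [0.124, -3.138, -0.001]
ft_force: [-0.9, 0.5, -0.6]
width: 4.7
```

```bash
python3 - <<'E'
from s import *
rep()
d=get_image('wrist');cv2.imwrite('pics/w13.png',d['color'])
d=get_image('scene');crop(d,160,300,200,340,4,'s13.png')
E
```

```text
t 12.35 tcp seat [ 26.8   0.2 148.3] yaw 4.51 F seat [-0.9  0.5 -0.6] w 4.7
```

View pics/w13.png

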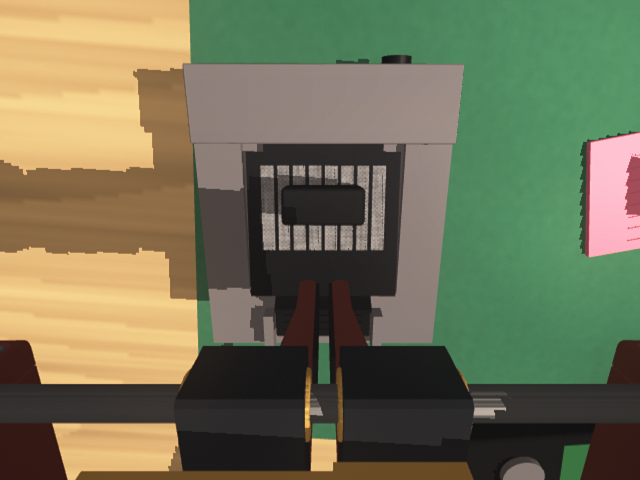

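View pics/s13.png

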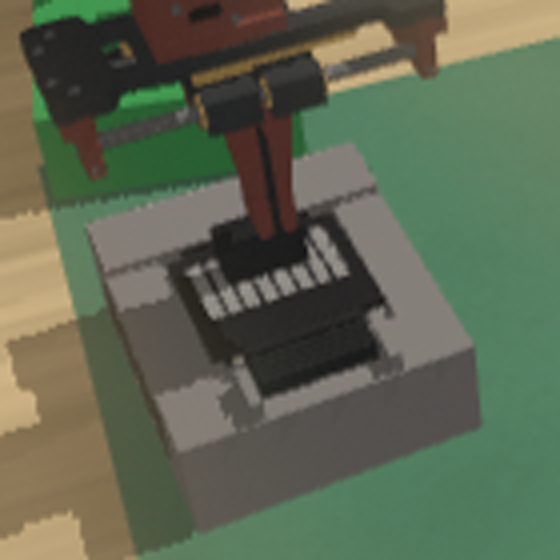

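The fingers are shut and centred over the strip between the block (rear edge v≈224) and the latch edge (v≈296). The plate is even in the recess. Descending.

>>> send_rows(rows=[[-0.001,0,0.02,0,-1],[0,0,0.015,0,-1],[0,0,0.01,0,-1],[0,0,0.003,0,-1],[0,0,0,0,-1]])

```text
t: 12.95
ee_pos: [553.0, -209.3, 155.3]
orientation: [0.123, -3.138, -0.001]
ft_force: [-0.1, 0.6, -0.9]
width: 0.4
```

```bash
python3 - <<'E'
from s import *
rep()
E
```

```text
t 12.95 tcp seat [2.830e+01 1.000e-01 1.003e+02] yaw 4.51 F seat [-0.   0.6 -0.9] w 0.4
```

>>> send_rows(rows=[[0,0,0.001,0,-1],[0,0,0.001,0,-1],[0,0,0.001,0,-1],[0,0,0,0,-1]])

```text
t: 13.35
ee_pos: [553.4, -209.4, 153.1]
orientation: [-0.124, 3.139, -0.0]
ft_force: [-0.1, -0.3, -0.2]
width: 0.4
```

>>> send_rows(rows=[[0,0,0.001,0,-1],[0,0,0.001,0,-1],[0,0,0,0,-1]])

```text
t: 13.65
ee_pos: [553.3, -209.4, 150.8]
orientation: [0.124, -3.139, 0.0]
ft_force: [-0.4, -0.1, -0.1]
width: 0.7
```

>>> send_rows(rows=[[0,0,0.001,0,-1],[0,0,0.001,0,-1],[0,0,0,0,-1]])

```text
t: 13.95
ee_pos: [553.5, -209.4, 149.1]
orientation: [-0.124, 3.139, -0.0]
ft_force: [-0.1, 0.5, 3.2]
width: 0.7
```

>>> send_rows(rows=[[0,0,0.001,0,-1],[0,0,0.001,0,-1],[0,0,0,0,-1]])

```text
t: 14.25
ee_pos: [553.2, -209.4, 146.6]
orientation: [0.124, -3.139, -0.0]
ft_force: [0.3, -0.4, 1.2]
width: 0.7
```

>>> send_rows(rows=[[0,0,0.001,0,-1],[0,0,0.001,0,-1]])

```text
t: 14.45
ee_pos: [553.3, -209.4, 144.7]
orientation: [-0.124, 3.139, 0.0]
ft_force: [0.9, 1.1, 0.9]
width: 0.4
```

>>> send_rows(rows=[[0,0,0.001,0,-1],[0,0,0,0,-1]])

```text
t: 14.65
ee_pos: [553.1, -209.4, 143.6]
orientation: [0.124, -3.139, -0.0]
ft_force: [0.5, -0.3, 0.6]
width: 0.4
```

>>> send_rows(rows=[[0,0,0.001,0,-1],[0,0,0,0,-1]])

```text
t: 14.85
ee_pos: [553.1, -209.4, 142.7]
orientation: [0.124, -3.139, -0.0]
ft_force: [0.5, 1.1, 0.5]
width: 0.8
```

```bash
python3 - <<'E'
from s import *
rep()
d=get_image('wrist');cv2.imwrite('pics/w14.png',d['color'])
d=get_image('scene');crop(d,160,300,200,340,4,'s14.png')
E
```

```text
t 14.85 tcp seat [28.4 -0.  87.7] yaw 4.51 F seat [0.6 1.  0.5] w 0.8
```

View pics/w14.png

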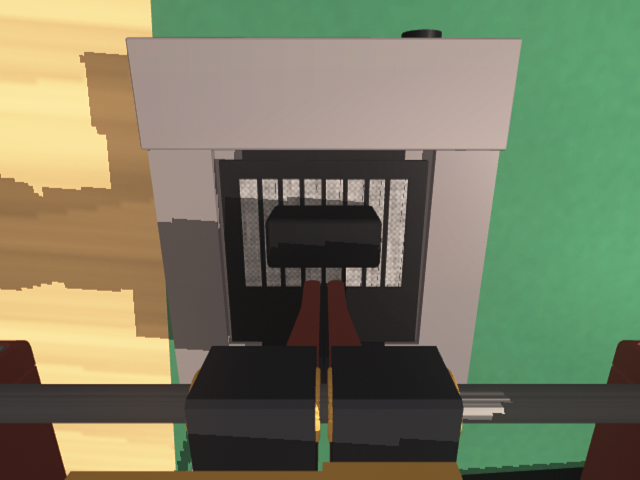

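View pics/s14.png

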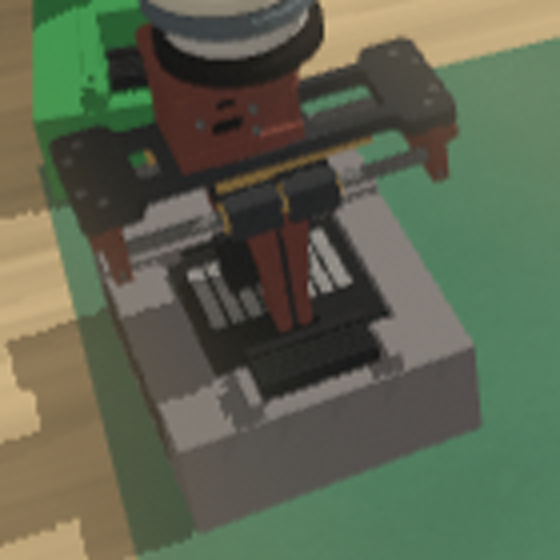

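The plate is still tilting down, with the fingertips at about (325,283) on the strip. I'll keep pressing in small steps.

>>> send_rows(rows=[[0,0,0.001,0,-1]])

```text
t: 15.05
ee_pos: [553.1, -209.3, 141.9]
orientation: [0.124, -3.139, -0.0]
ft_force: [-0.3, 0.1, 1.0]
width: 0.8
```

>>> send_rows(rows=[[0,0,0.001,0,-1]])

```text
t: 15.15
ee_pos: [553.2, -209.4, 140.8]
orientation: [0.123, -3.139, -0.0]
ft_force: [-0.3, -0.5, -0.1]
width: 0.4
```

>>> send_rows(rows=[[0,0,0.0005,0,-1]])

```text
t: 15.25
ee_pos: [553.2, -209.3, 140.4]
orientation: [0.124, -3.139, -0.0]
ft_force: [-1.3, -0.2, 6.4]
width: 0.5
```

>>> send_rows(rows=[[0,0,0,0,-1]])

```text
t: 15.35
ee_pos: [553.2, -209.3, 140.4]
orientation: [0.124, -3.139, -0.0]
ft_force: [-0.6, 0.8, 2.9]
width: 0.6
```

>>> send_rows(rows=[[0,0,0.0005,0,-1]])

```text
t: 15.45
ee_pos: [553.2, -209.4, 140.3]
orientation: [0.124, -3.139, -0.0]
ft_force: [-3.8, 1.0, 11.1]
width: 0.3
```

>>> send_rows(rows=[[0,0,0,0,-1]])

```text
t: 15.55
ee_pos: [553.2, -209.3, 140.4]
orientation: [0.124, -3.139, -0.0]
ft_force: [-2.4, -0.3, 6.4]
width: 0.7
```

```bash
python3 - <<'E'
from s import *
rep()
d=get_image('wrist');crop(d,200,440,130,370,3,'w15.png')
d=get_image('scene');crop(d,190,280,230,320,7,'s15.png')
E
```

```text
t 15.55 tcp seat [28.5  0.  85.4] yaw 4.51 F seat [-2.5 -0.1  6.4] w 0.7
```

View pics/w15.png

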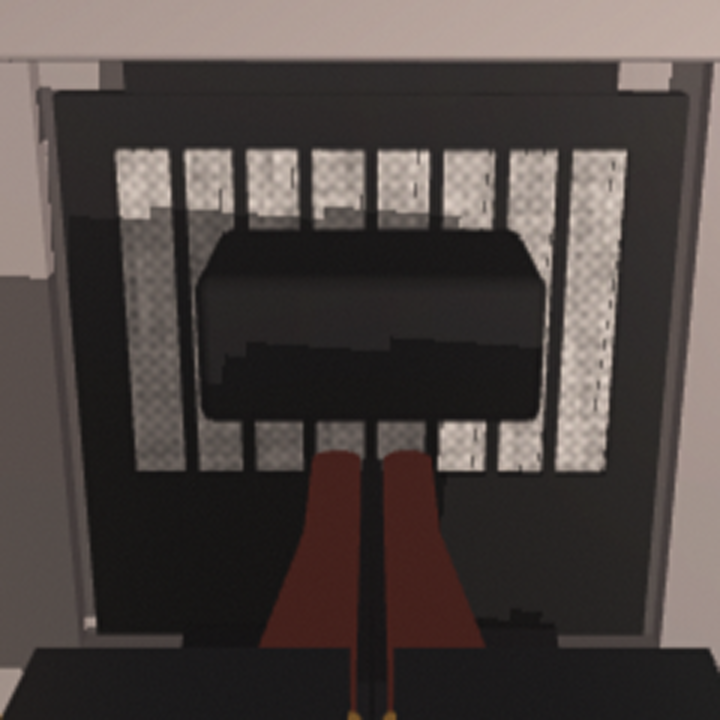

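View pics/s15.png

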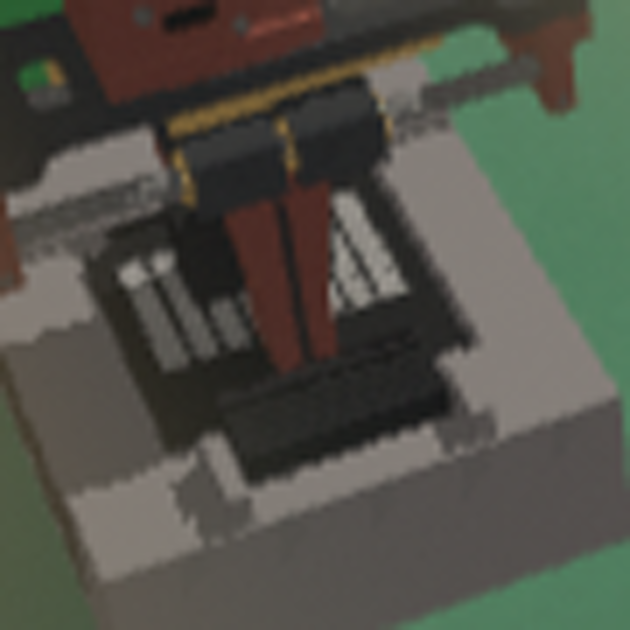

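There is a hard stop at 85.4 mm (a flat plate predicts 85), and the latch nose overlaps the plate edge at crop (185-555, 625). I'll stop pressing, lift off and check.

>>> send_rows(rows=[[0,0,-0.005,0,-1],[0,0,-0.03,0,-1],[0,0,-0.05,0,-1],[0,0,-0.05,0,-1],[-0.03,0,-0.04,0,-1]])

```text
t: 16.15
ee_pos: [581.3, -207.2, 317.7]
orientation: [0.122, -3.138, 0.0]
ft_force: [1.1, 0.4, 0.2]
width: 0.3
```

>>> send_rows(rows=[[-0.03,0,0,0,-1],[0,0,0,0,-1],[0,0,0,0,-1]])

```text
t: 16.45
ee_pos: [612.8, -204.4, 314.3]
orientation: [0.125, -3.138, -0.001]
ft_force: [-0.7, -0.6, -1.4]
width: 1.0
```

```bash
python3 - <<'E'
from s import *
rep()
d=get_image('wrist');crop(d,200,440,40,280,3,'w16.png')
P=(pts(d)-S)@U.T
for nm,(xa,xb,ya,yb) in dict(tongue_side=(-36,-26,-40,40),latch_side=(36,43,-40,40),strip=(22,36,-35,35),blk=(-14,-5,-15,15),latchtop=(56,68,-25,25),rimL=(-30,40,55,65)).items():
    m=(P[...,0]>xa)&(P[...,0]<xb)&(P[...,1]>ya)&(P[...,1]<yb)&(P[...,2]<60)
    print(nm,m.sum(),np.median(P[m][:,2]).round(2))
# latch front edge: heights >10 near x 40..60
m=(abs(P[...,1])<22)&(P[...,2]>17)&(P[...,2]<26)&(P[...,0]>35)&(P[...,0]<80)
print('latch top x range',np.percentile(P[m][:,0],[1,5,50,95,99]).round(1))
d=get_image('scene');crop(d,190,280,230,320,7,'s16.png')
d=get_image('top');cv2.imwrite('pics/t16.png',d['color'])
E
```

```text
t 16.45 tcp seat [ 88.3   0.3 259.3] yaw 4.54 F seat [-0.8 -0.6 -1.4] w 1.0
tongue_side 1299 4.56
latch_side 754 4.98
strip 1343 4.98
blk 491 33.0
latchtop 761 18.17
rimL 1016 4.99
latch top x range [50.7 51.5 61.7 73.9 75.1]
```

View pics/w16.png

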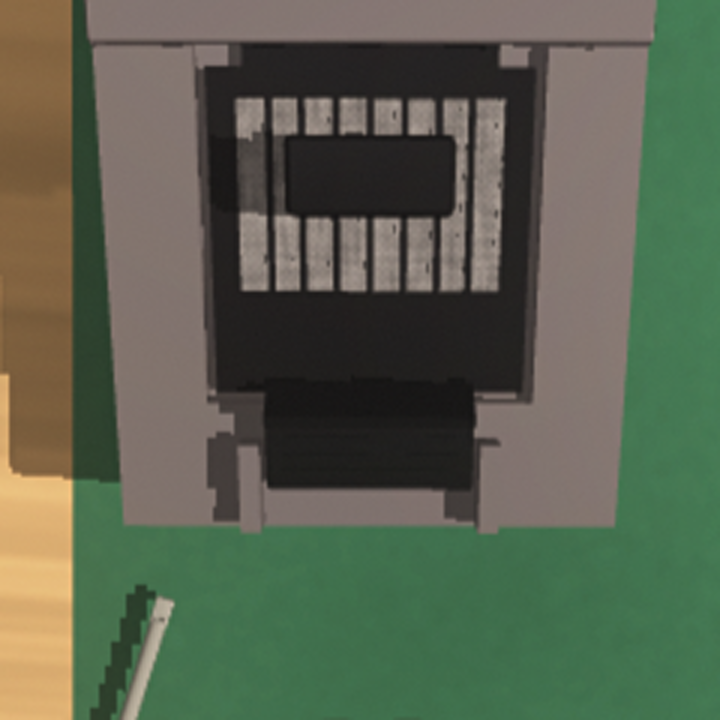

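View pics/s16.png

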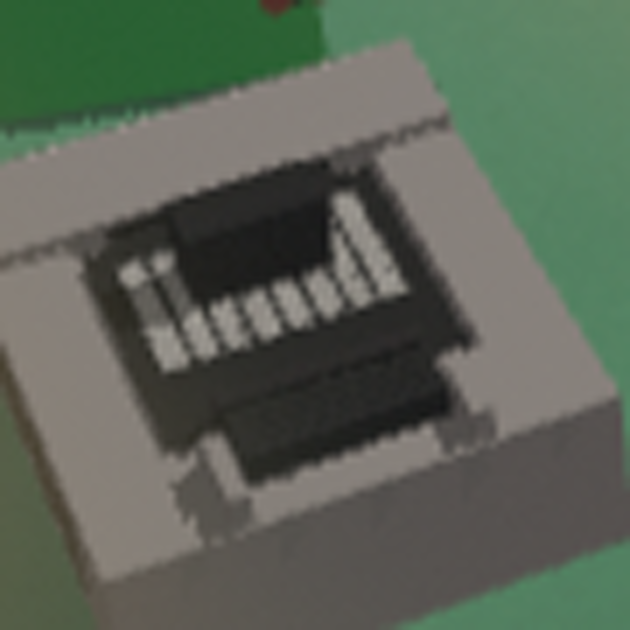

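View pics/t16.png

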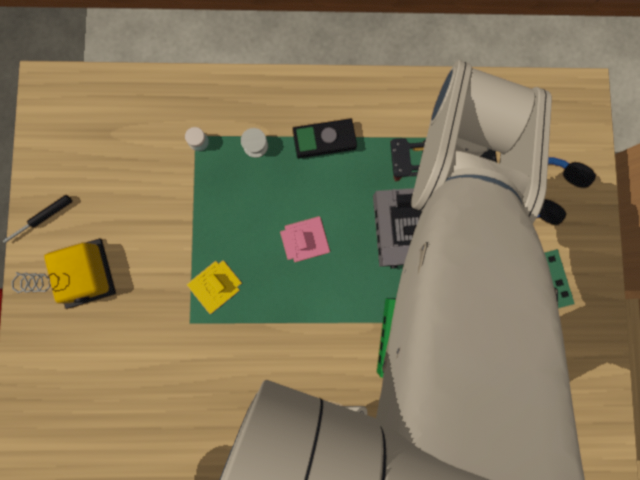

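The plate is flat and level with the rims: 5.0 mm at the strip and the latch side, with the block top at 33.0 mm. The latch nose (v≈380 in the crop) overhangs the plate edge (v≈392). The robot is clear and the bystanders are where they were.

```bash
python3 -c "
from workcell import ctrl
print(ctrl.close_job())"
```

```text
the job is handed in; nothing more can be done
None
```

The cassette is back in the grey extractor, flat and latched, and I handed the job in at about 16.6 s.

- **What I did:** I gripped the black cassette by its block and tilted it by resting its latch edge on the latch top. I slid the tongue under the lip until it met the pocket's back wall (about 3 N), then let go. With shut fingers I pressed the free edge until it stopped firmly at 85.4 mm above the deck, where a flat plate predicts 85 mm. The highest press reading was about 11 N, and I lifted off there.
- **Last checks:** Depth readings put the plate at 5.0 mm on the press strip and latch side, and the block top at 33.0 mm, all as expected for a fully home cassette. The tongue side read 4.6 mm, slightly low, probably because the window caught other surfaces. The wrist picture shows the latch nose over the cassette's edge. In the last pictures the bystanders in view had not moved. The arm hid most of the screwdriver from above, and only its tip showed in the wrist view.
- **Not confirmed directly:** I saw no distinct force peak for the click. The final 6–11 N was against the firm stop, so I judged the latch from the pictures and heights.

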